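# Wedge a turning blank tight in a wedge board

## Task

Set the square wood blank down on the plywood wedge board, upright in the corner between the long fence and the short end stop, and let go of it. Then take the long wedge by its thick head and slide it, flat on the board and thin end first, in at the wide end of the gap between the slanting cleat and the blank, until it holds the blank tight and flush against the fence and against the end stop. Finish while still gripping the wedge and keeping it pushed in firmly (do not let go, the blank is drilled next), and leave the other things on the bench where they are.

Things in the scene. Friction and masses are not known exactly. Their poses are not given: they have to be found in the camera images.
- board: plywood wedge board fixed to the bench, 220 x 300 x 18 mm (own x, y, z). Origin at the centre of its underside, on the bench; z up. Its top face (z = 18 mm) carries three fixed wooden parts, all 20 mm tall: fence, stop and cleat. Its y axis lies within about 15 degrees of world +y.
- fence: straight wooden bar 35 x 195 x 20 mm along the board's y; origin at the centre of its underside. Its working face looks to the board's -x and lies at board x = 55 mm (board y from -50 to 145 mm).
- stop: short wooden end stop 50 x 30 x 20 mm at the +y end of the fence; origin at the centre of its underside. Its working face looks to the board's -y and lies at board y = 115 mm (board x from 5 to 55 mm).
- cleat: slanting wooden bar 35 x 127 x 20 mm on the board's -x side. Origin on the board's top, at the wide-end (-y) corner of its working face; own y runs along that face, own x points out of it, to the fence. The face runs from board (x, y) = (-38.5, 0) to (-17.7, 125) mm, a taper of 1 in 6 (9.46 degrees).
- seat (a point): point on the board's top face, at board (25, 85, 18) mm: where the centre of the blank's underside stands when the blank is flush against both fence and stop. Axes as the board's.
- mouth (a point): point on the board's top, in the middle of the wide end of the gap, board (-21.75, 0, 18) mm, axes as the board's. The wedge enters here, moving to +y. With the blank seated (its near face at board x = -5 mm) the gap between that line and the cleat is 33.5 mm wide at board y = 0, 24.3 mm at y = 55 and 14.3 mm at y = 115.
- blank: loose square block of pale wood, 60 x 60 x 44 mm, about 0.12 kg; origin at the centre of its underside, z up, x and y square to its sides. Its four sides are alike, so it may sit with any of them to the fence. Its top stands 24 mm above the fence and the stop when it is on the board.
- wedge: loose hardwood wedge lying flat, 170 long, 30 mm tall, about 0.1 kg. Origin under the middle of its parallel head (50 long, 36 mm wide), the place to grip; x points to the thin end, z up. From x = 25 to 145 mm it tapers 1 in 6 down to 16 mm: the side at y = -18 mm is straight throughout, the +y side slants from y = 18 to y = -2 mm. Wood on wood has a friction of about 0.6.
- wedge_tip (a point): middle of the wedge's thin end, at its underside: wedge (145, -6.5, 0) mm; the tip's corner on the straight side is bevelled, 12 mm along by 7 mm deep. In place, the wedge's x runs along the board's +y, its straight side along the blank, its slant along the cleat; tight, the thin end is at about board y = 105 and the head's middle at board (-23, -40) mm.
- gouge: bystander: turning gouge with a wooden handle, 425 mm long, lying beyond the board. Leave it alone.
- tin: bystander: round tin, 80 mm across, 55 mm tall. Leave it alone.
- bowl: bystander: small turned wooden bowl, 116 mm across, 45 mm tall. Leave it alone.
- offcut: bystander: flat wood offcut, 60 x 85 x 22 mm, a plain parallel piece. Leave it alone.
Things that resemble listed ones, but are neither listed nor needed, are in the scene too. Leave any orange or purple look-alike of the blank alone. What is shaped like the wedge but black is not meant.

How it is judged:
By the outcome, as a careful person would: the job done as asked, in the order asked, and still so for the second after the job is handed in, while the arm keeps its last pose, push and grip.
It also fails if it takes over 72 s, if anything falls off the work surface, if the arm or the gripper's body presses on something with over 40 N, if the wrist force passes 120 N, or if a joint passes its speed limit or range.

## Robot

A 6-joint arm with a two-finger parallel gripper is mounted at the origin on the work surface. World frame = base frame: x ahead of the robot, y to its left, z up, the work surface at z = 0. Lengths are in m, angles in rad, forces in N, time in s.
With the tool pointing down it reaches from about 0.3 to 0.775 m from the base axis. Payload 14.6 kg.
Tool frame: the origin (TCP) lies at the very end of the fingers, on their centre line; the grasp point (between the pads) lies 19 mm behind it; z points along the fingers, y is the line along which they close (so a half turn about z gives the same grasp; the last joint's range is limited). The gripper opens to 94 mm and grips with 3 to 60 N. Pads are 16 mm wide; open, the fingers measure 119 mm over their backs; the gripper's body (75 mm by 177 mm) begins 78 mm behind the grasp point.
Start: joints at [-1.287, 0.3, 1.521, -0, 1.321, -0.067], TCP at [0.189, -0.516, 0.205] pointing down, gripper open.
Joint ranges: [-3.03, 3.03], [-0.79, 2.21], [0.23, 2.52], [-1.04, 4.18], [0, 3.07], [-2.55, 2.55]. Speed limits (rad/s): [2.22, 2.22, 2.57, 3.14, 3.14, 3.14].

## Interface

Orientations are given as [roll, pitch, yaw] about the fixed x, y, z axes, in that order (R = Rz(yaw) Ry(pitch) Rx(roll)).
In Python, from station import ctrl, camera, camera_info, finder gives the robot as it stands.
- The arm moves only by the tool carry_out, never from a script. Its argument "motion" is a list of rows, each a list of 2 entries, a list of its own where there are three numbers: the shift along the tool's x, y, z as a fraction of full scale, then the turn about the tool's z as a fraction of full scale. A call has 1 to 12 rows; each row is the pose to reach, as a shift and turn from the pose commanded when the call began, along the tool's axes at that moment, turning the shorter way round; what a row does not reach only later rows make up. Full scale, the value 1, is 200 mm for a shift and 360 degrees for a turn. A row lasts 1/10 s, in which the tool goes at most 50 mm and 8.59 degrees, less where a joint would pass 70% of its speed; a pose out of reach is approached as far as the arm can. A call with a number of a shift or a turn outside -1 to 1 is refused whole. A call with a gripper value outside its range is refused whole. "hand" is the closure, from -1 (fully open) to 1 (shut), set as the call begins (left out, the last holds). The fingers move at their own pace and stop on an object; "force" is the grip in N (left out, the last holds). Time passes only in rows, so rows that repeat a pose let the fingers close. It gives the time, the measured TCP pose, the force, the opening and the grip force at its end, in the units of the state.
- ctrl.get_obs(): the state, without advancing time (a new reading comes with each control period).
- camera(name): name is "scene" or "top" or "wrist"; returns (picture, depth): 384x512x3 uint8, blue, green, red; 384x512 float32, m along the optical axis (not along the pixel's ray), 0 where there is no reading.
- camera_info(name): a dict with "camera_matrix" (3x3 intrinsics, pixels), "origin" and "attitude" of the camera in the world. Camera axes: x right, y down, z forward; pixel columns grow to the right and rows downward; lengths in m; the calibration is good to about 2 mm. A picture is of the moment at which its call begins: read the wrist's pose just before it. camera_info takes no time and is no camera call; for the wrist camera it gives the pose at the moment of the call.
- ctrl.hand_in(): hands the job in; it is judged then, once.
Trained networks look in the newest picture that a camera, given by its name, has taken for a name from the list of things; names that differ only in an ending like _2 or _b are one class to them, and where a whole thing is asked for, a point or a joint stands for the part that bears it (a point fixed in the world has none). Each returns a list of dicts, best first, with "conf" (0 to 1); they miss things now and then, are a little off and sometimes report something else, mostly with a low value. They report only what shows in the picture. A call takes as long as a camera call. They do not tell look-alikes from the thing itself.
- finder.boxes_of(camera, query): "location" ([column, row] in pixels, amid what is visible of it).
- finder.cut_out(camera, query): "mask" (384x512 bool, what is visible of it) and "location" ([column, row] in pixels, amid what is visible of it).
- finder.pinpoint(camera, query): "location" ([column, row] in pixels: a listed point, or the origin of a listed thing).
The state is a dict: "time_s": time; "qpos": joint angles; "joint_vel": joint speeds; "tau": joint torques, N m; "ee_pos": TCP position; "eef_rot": TCP orientation; "force": force on the tool from outside, world axes, zero at the start; "moment": the same for the moment, N m; "grip_width": finger opening in m; "grip_force": force on a finger pad.
Only numpy, scipy, OpenCV 4.12 (cv2) and the standard library are available. Lean on these libraries where they do the work, as an engineer would, in place of code of your own. Each camera call takes 0.05 s, during which the arm holds its last target. There are 200 camera calls.

## Working session

There is one attempt and no reset: what is moved stays moved. The work goes in short steps, Python scripts to look and compute and a tool call to move; the robot and the scene stay as the last step left them, time stands still between calls to the robot, and variables do not carry over. Pictures are saved under pics/ and viewed, at most 10 in all, crops included, and the job is handed in when it is done.

Besides the shell and the picture viewer there is one more tool, called after "Emit:" as name(argument=value, ...) on one line, values as JSON. carry_out: Moves the arm, as the interface text tells. Its arguments: {"type":"object","properties":{"motion":{"type":"array","items":{"type":"array"}},"hand":{"type":"number"},"force":{"type":"number"}},"required":["motion"]}

```bash
mkdir -p pics; ls; cat > h.py <<'E'
import numpy as np, cv2
from scipy.spatial.transform import Rotation as R
from station import ctrl, camera, camera_info, finder
def cam(n):
    i=camera_info(n); K=np.array(i["camera_matrix"]); o=np.array(i["origin"]); a=np.array(i["attitude"])
    Rm=a if a.shape==(3,3) else R.from_euler('xyz',a).as_matrix()
    return K,o,Rm
def ray(n,p):
    K,o,Rm=cam(n); return o,Rm@np.linalg.inv(K)@np.array([p[0],p[1],1.])
def atz(n,p,z):
    o,d=ray(n,p); return o+d*(z-o[2])/d[2]
def cloud(n,dep):
    K,o,Rm=cam(n); v,u=np.mgrid[:384,:512]
    return o+(np.stack([(u-K[0,2])/K[0,0],(v-K[1,2])/K[1,1],np.ones_like(u)],-1)*dep[...,None])@Rm.T
def proj(n,P):
    K,o,Rm=cam(n); q=K@(Rm.T@(np.array(P)-o)); return q[:2]/q[2]
E
python3 - <<'E'
from h import *
for n in("scene","top","wrist"):
    im,d=camera(n); cv2.imwrite(f"pics/{n}0.png",im); np.save(f"{n}0.npy",d)
    i=camera_info(n); print(n,i)
    if n!="wrist":
        for q in("board","fence","stop","cleat","blank","wedge","offcut","tin","bowl","gouge"):
            print(q,[(np.round(r["location"]),round(r["conf"],2)) for r in finder.boxes_of(n,q)])
        for q in("seat","mouth","wedge_tip","wedge","blank","board"):
            print('pt',q,[(np.round(r["location"],1),round(r["conf"],2)) for r in finder.pinpoint(n,q)])
print(ctrl.get_obs())
E
```

```text
pics
scene {'camera_matrix': array([[426.31787222,   0.        , 252.75567306],
       [  0.        , 426.31787222, 185.36882397],
       [  0.        ,   0.        ,   1.        ]]), 'origin': array([ 1.39587493, -0.40243822,  0.74951611]), 'attitude': array([-2.22785709, -0.00225525,  1.117058  ])}
board [(array([241., 199.]), 0.66)]
fence [(array([266., 204.]), 0.55)]
stop [(array([288., 188.]), 0.66)]
cleat [(array([260., 178.]), 0.82)]
blank [(array([ 90., 181.]), 0.97), (array([100., 234.]), 0.79), (array([110., 204.]), 0.71)]
wedge [(array([321., 121.]), 0.86), (array([340., 153.]), 0.61), (array([108., 205.]), 0.53)]
offcut [(array([164., 165.]), 0.95)]
tin [(array([274., 128.]), 0.86), (array([339., 157.]), 0.74)]
bowl [(array([291., 184.]), 0.72), (array([162., 263.]), 0.68)]
gouge [(array([283., 241.]), 0.79), (array([269., 204.]), 0.44)]
pt seat [(array([273.8, 193.6]), 0.59), (array([165.8, 167.2]), 0.15)]
pt mouth [(array([241.4, 187.2]), 0.84)]
pt wedge_tip [(array([301.5, 131.3]), 0.92), (array([355.4, 174.3]), 0.59)]
pt wedge [(array([330.3, 148.2]), 0.87), (array([3
[... 1630 characters left out ...]
7082e-04, -1.21985274e+00])}
{'time_s': 1.75, 'qpos': array([-1.28663324e+00,  2.99869609e-01,  1.52101101e+00,  5.09274758e-07,
        1.32071949e+00, -6.65807638e-02]), 'joint_vel': array([-0.0009861 , -0.00069885, -0.00106479, -0.00024597,  0.00012237,
       -0.00043084]), 'tau': array([ 7.33977777e-04, -5.31656241e+01, -3.52916193e+01,  7.09000393e-02,
        2.12912285e-02,  7.57696881e-06]), 'ee_pos': array([ 0.18897997, -0.51649343,  0.2054576 ]), 'eef_rot': array([-3.14158525e+00, -9.88305443e-07,  3.50743725e-01]), 'force': array([ 0.75926311, -0.20695716,  0.82121244]), 'moment': array([ 0.00140845,  0.01526696, -0.02330029]), 'grip_force': 0.0, 'grip_width': 0.0941408622101763}
```

```bash
python3 - <<'E'
import cv2,numpy as np
a=cv2.imread('pics/top0.png')[90:330,100:420]; cv2.imwrite('pics/topc.png',cv2.resize(a,(800,600),interpolation=cv2.INTER_CUBIC))
b=cv2.imread('pics/scene0.png')[80:305,60:380];cv2.imwrite('pics/scenec.png',cv2.resize(b,(800,562),interpolation=cv2.INTER_CUBIC))
E
```

```text
(no output)
```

View pics/topc.png

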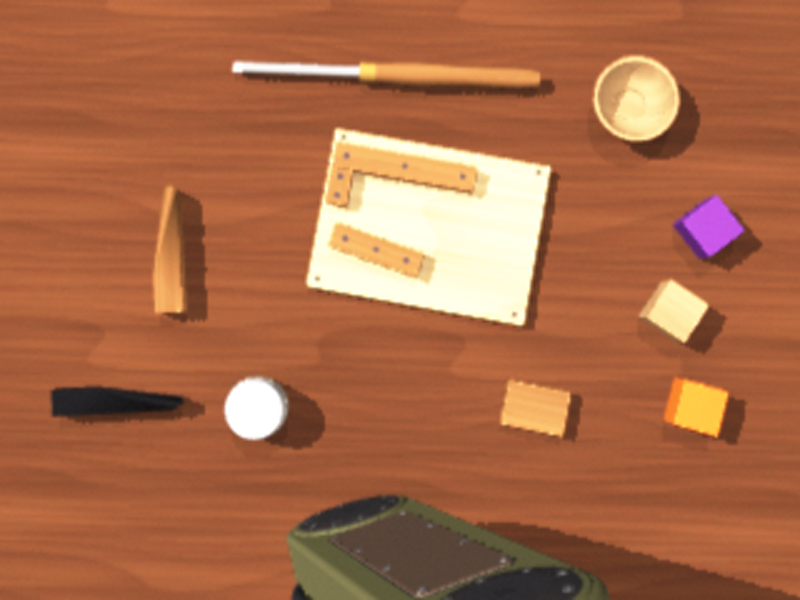

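View pics/scenec.png

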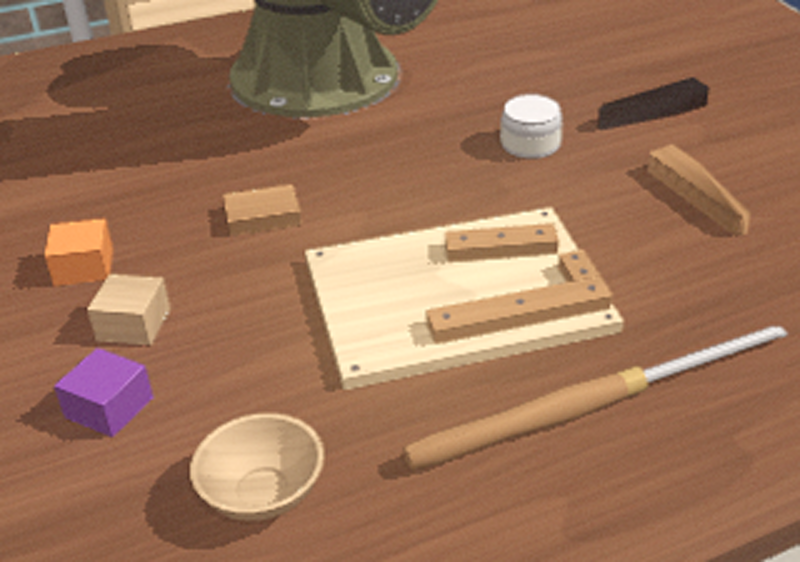

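Top view: the pale blank is at (370,214). Its look-alikes are purple (383,181), orange (377,253) and, less likely, the offcut (314,253). The wooden wedge is at (169,194) with its thin end up at (169,167), and the black one is at (140,250). The board is centred at about (271,181). I choose the pale cube and the wooden wedge.

```bash
cat >> h.py <<'E'
def rect(P,m):
    q=P[m][:,:2]; c,s,a=cv2.minAreaRect((q*1000).astype(np.float32)); return np.round(c,1),np.round(s,1),round(a,1),np.round(np.median(P[m][:,2])*1000,1),m.sum()
def comp(m,P,near,r):
    return m&(np.hypot(P[...,0]-near[0],P[...,1]-near[1])<r)
E
python3 - <<'E'
from h import *
for n,pb,pw,pbd in(("top",(370,214),(169,194),(271,181)),("scene",(110,204),(340,153),(245,200))):
    d=np.load(n+"0.npy"); P=cloud(n,d)
    for nm,p,z,r in(("blank",pb,.04,.06),("wedge",pw,.03,.13),("board",pbd,.02,.25)):
        c=atz(n,p,z); m=comp((d>0),P,c,r)
        h=P[...,2][m]*1000; hist=np.histogram(h,np.arange(-10,60,4)); print(n,nm,np.round(c,3)); print(hist[0])
        lo,hi={"blank":(.038,.052),"wedge":(.024,.036),"board":(.012,.045)}[nm]
        mm=m&(P[...,2]>lo)&(P[...,2]<hi)
        if mm.sum()>5: print(rect(P,mm))
E
```

```text
top blank [ 0.457 -0.36   0.04 ]
[  3  91 321 130  12   9   6   9   4  12   8   6  51 213  74   2   0]
(array([ 456.5, -360.8]), array([60.3, 60.8]), 57.4, np.float64(44.2), np.int64(340))
top wedge [0.506 0.315 0.03 ]
[  55 1046 2198  606   17   15   14   12   37  224  168   11    0    0
    0    0    0]
(array([521.5, 325.3]), array([167.8,  35.8]), 4.6, np.float64(29.5), np.int64(433))
top board [ 0.56  -0.029  0.02 ]
[  75 2132 5827 1979   70  236 2095 2048  353  220  183  526  492   47
    1    0    0]
(array([571., -30.]), array([310.1, 446. ]), 84.5, np.float64(19.1), np.int64(6157))
scene blank [ 0.48  -0.363  0.04 ]
[  0  38 439  71  40  35  38  35  44  38  40  36  58 309  14   0   0]
(array([ 458.1, -358.8]), array([63.4, 64.3]), 60.8, np.float64(43.6), np.int64(381))
scene wedge [0.529 0.32  0.03 ]
[   0  367 2023  179   46   50   46   47   45  210  110    0    0    0
    0    0    0]
(array([522.5, 327.2]), array([172. ,  40.1]), 3.9, np.float64(29.2), np.int64(341))
scene board [ 0.595 -0.033  0.02 ]
[   0 1089 8769  721  175  216 2386 1994  442  553  249  736  459    2
    0    0    0]
(array([626.8, -39.2]), array([398.5, 353. ]), 81.4, np.float64(18.9), np.int64(6950))
```

Emit:
carry_out(motion=[[[0.76,-0.14,0],-0.05],[[0.76,-0.14,0],-0.05],[[0.76,-0.14,0],-0.05],[[0.76,-0.14,0],-0.05],[[0.76,-0.14,0],-0.05]], hand=-0.7, force=30)

```text
time_s: 2.25
ee_pos: [0.3229, -0.4374, 0.2054]
eef_rot: [-3.142, 0.0, 0.667]
force: [-0.3, 0.6, -0.3]
grip_width: 0.0797
grip_force: 0.0
```

```bash
cat >> h.py <<'E'
def go(x,y,z,yaw):
    "rows' numbers for the target pose, from the measured pose"
    o=ctrl.get_obs(); p=o["ee_pos"]; w=o["eef_rot"][2]
    Rm=R.from_euler('xyz',o["eef_rot"]).as_matrix(); t=Rm.T@(np.array([x,y,z])-p)/.2
    dy=(w-np.radians(yaw)+np.pi)%(2*np.pi)-np.pi
    return "at",np.round(p,4),round(np.degrees(w),2),"go",np.round(t,4),"turn",round(dy/(2*np.pi),4),"t",o["time_s"]
E
python3 -c "
from h import *
print(*go(.457,-.360,.2,57.4))"
```

```text
at [ 0.3229 -0.4374  0.2054] 38.22 go [0.766  0.1107 0.0271] turn -0.0533 t 2.25
```

Emit:
carry_out(motion=[[[0.766,0.11,0.03],-0.053],[[0.766,0.11,0.03],-0.053],[[0.766,0.11,0.03],-0.053],[[0.766,0.11,0.03],-0.053],[[0.766,0.11,0.03],-0.053],[[0.766,0.11,0.03],-0.053]])

```text
time_s: 2.85
ee_pos: [0.455, -0.362, 0.1994]
eef_rot: [-3.141, 0.0, 0.996]
force: [-0.4, -0.1, 0.0]
grip_width: 0.0796
grip_force: 0.0
```

```bash
cat >> h.py <<'E'
from scipy.optimize import minimize
def box(x0,x1,y0,y1): return np.array([[x0,y0],[x1,y0],[x1,y1],[x0,y1]])/1000.
TH=np.array([.9864,.1644]); 
cl=np.array([[-38.5,0],[-17.7,125]]); nrm=np.array([-.9864,.1641])*35
BOARD=[(box(55,90,-50,145),.038),(box(5,55,115,145),.038),(np.vstack([cl,cl[::-1]+nrm])/1000,.038)]
BLANK=[(box(-30,30,-30,30),.044)]
WEDGE=[(np.array([[-25,-18],[133,-18],[145,-11],[145,-2],[25,18],[-25,18]])/1000,.030)]
def render(n,model,x,y,w,C):
    K,o,Rm=C; c,s=np.cos(w),np.sin(w); out=np.zeros((384,512),np.uint8)
    for p,z in model:
        q=np.c_[p@np.array([[c,s],[-s,c]])+[x,y],np.full(len(p),z)]
        q=(q-o)@Rm@K.T; q=q[:,:2]/q[:,2:]
        cv2.fillPoly(out,[np.round(q*64).astype(np.int32)],255,cv2.LINE_AA,6)
    return out/255.
def fit(n,model,dep,x0,zr,r=.25):
    C=cam(n); P=cloud(n,dep); m=((P[...,2]>zr[0])&(P[...,2]<zr[1])&(dep>0)&(np.hypot(P[...,0]-x0[0],P[...,1]-x0[1])<r)).astype(float)
    m=cv2.medianBlur((m*255).astype(np.uint8),3)/255.
    best=None
    f=lambda v:np.abs(render(n,model,v[0]/1000,v[1]/1000,np.radians(v[2]),C)-m).sum()
    v0=np.array([x0[0]*1000,x0[1]*1000,x0[2]])
    for _ in range(3):
        sx=np.vstack([v0]+[v0+d for d in np.diag([8,8,5.])]); b=minimize(f,v0,method='Nelder-Mead',options=dict(initial_simplex=sx,xatol=.02,fatol=.01)); v0=b.x
    zm=np.median(P[...,2][(render(n,model,v0[0]/1000,v0[1]/1000,np.radians(v0[2]),C)>.9)&(m>.5)])*1000
    return np.round(v0,2),"err",round(b.fun/m.sum(),3),"z",round(zm,1),int(m.sum())
E
python3 - <<'E'
from h import *
im,d=camera("wrist"); cv2.imwrite("pics/w1.png",im)
print(fit("wrist",BLANK,d,(.457,-.36,57.4),(.036,.052),.05))
D=np.load("top0.npy");print("top",fit("top",BLANK,D,(.457,-.36,57.4),(.036,.052),.06))
print("topB",fit("top",BOARD,D,(.56,-.03,-11),(.029,.047),.2))
print("topW",fit("top",WEDGE,D,(.46,.32,4),(.021,.039),.2))
S=np.load("scene0.npy")
print("scB",fit("scene",BOARD,S,(.56,-.03,-11),(.029,.047),.2))
print("scW",fit("scene",WEDGE,S,(.46,.32,4),(.023,.039),.2))
print(*go(.457,-.360,.023,57.4))
E
```

```text
(array([ 457.05, -358.08,   57.35]), 'err', np.float64(0.042), 'z', np.float64(43.4), 2828)
top (array([ 456.61, -360.44,   57.19]), 'err', np.float64(0.096), 'z', np.float64(44.2), 340)
topB (array([563.82, -27.92,  -9.27]), 'err', np.float64(0.134), 'z', np.float64(38.0), 1134)
topW (array([463.34, 320.84,   4.84]), 'err', np.float64(0.558), 'z', np.float64(29.5), 841)
scB (array([568.56, -29.69,  -8.08]), 'err', np.float64(0.1), 'z', np.float64(37.4), 1367)
scW (array([467.08, 319.31,   5.93]), 'err', np.float64(0.518), 'z', np.float64(29.4), 669)
at [ 0.4549 -0.3621  0.1996] 57.04 go [0.0148 0.0032 0.8828] turn -0.001 t 2.9
```

View pics/w1.png

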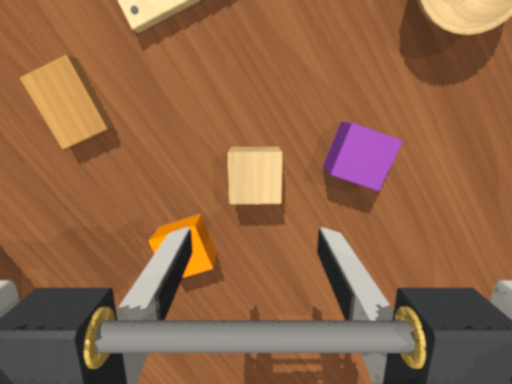

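The crop confirms the pale blank at (255,176), with orange at (185,245) and purple at (365,155) clear of the fingers, and the fingertips at columns 188 and 320 on either side of it.

Emit:
carry_out(motion=[[[0.021,0,0.4],0],[[0.021,0,0.65],0],[[0.021,0,0.8],0],[[0.021,0,0.878],0],[[0.021,0,0.878],0],[[0.021,0,0.878],0]])

```text
time_s: 3.5
ee_pos: [0.4582, -0.3584, 0.0251]
eef_rot: [3.141, 0.0, 0.996]
force: [-0.2, 0.5, 0.4]
grip_width: 0.0802
grip_force: 0.0
```

Emit:
carry_out(motion=[[[0,0,0],0],[[0,0,0],0],[[0,0,0],0],[[0,0,0],0],[[0,0,0],0],[[0,0,0],0]], hand=1, force=30)

```text
time_s: 4.1
ee_pos: [0.4589, -0.3577, 0.0252]
eef_rot: [3.14, 0.0, 0.998]
force: [-2.3, 0.7, 7.8]
grip_width: 0.0599
grip_force: 30.0
```

Emit:
carry_out(motion=[[[0,0,-0.2],0],[[0,0,-0.4],0],[[0,0,-0.6],0],[[0,0,-0.6],0],[[0,0,-0.6],0]])

```text
time_s: 4.6
ee_pos: [0.4586, -0.3573, 0.1444]
eef_rot: [3.14, 0.0, 0.998]
force: [0.1, -0.6, -2.5]
grip_width: 0.0597
grip_force: 30.0
```

```bash
python3 -c "
from h import *
print(*go(.50,-.16,.16,79))"
```

```text
at [ 0.4586 -0.3573  0.1444] 57.18 go [ 0.941  -0.3605 -0.0789] turn -0.0606 t 4.6
```

Emit:
carry_out(motion=[[[0.941,-0.36,-0.25],-0.0606],[[0.941,-0.36,-0.25],-0.0606],[[0.941,-0.36,-0.25],-0.0606],[[0.941,-0.36,-0.25],-0.0606],[[0.941,-0.36,-0.25],-0.0606],[[0.941,-0.36,-0.25],-0.0606],[[0.941,-0.36,-0.25],-0.0606]])

```text
time_s: 5.3
ee_pos: [0.4995, -0.1607, 0.1926]
eef_rot: [-3.14, -0.0, 1.378]
force: [0.5, -0.0, -1.8]
grip_width: 0.0598
grip_force: 30.0
```

```bash
python3 - <<'E'
from h import *
im,d=camera("wrist"); cv2.imwrite("pics/w2.png",im); np.save("w2.npy",d)
v=fit("wrist",BOARD,d,(.565,-.028,-9),(.030,.046),.2); print(v)
p=v[0]; m=render("wrist",BOARD,p[0]/1000,p[1]/1000,np.radians(p[2]),cam("wrist"))>.5
c,_=cv2.findContours(m.astype(np.uint8),0,1); cv2.drawContours(im,c,-1,(0,0,255),1); cv2.imwrite("pics/w2o.png",im)
for q in("seat","mouth","board"):
    print(q,[(np.round(atz("wrist",r["location"],.0 if q=="board" else .018)[:2]*1000,1),round(r["conf"],2)) for r in finder.pinpoint("wrist",q)])
w=np.radians(p[2]);Rb=np.array([[np.cos(w),-np.sin(w)],[np.sin(w),np.cos(w)]])
print("seat",Rb@[25,85]+p[:2],"mouth",Rb@[-21.75,0]+p[:2])
E
```

```text
(array([562.6 , -26.4 ,  -9.04]), 'err', np.float64(0.044), 'z', np.float64(37.5), 4881)
seat []
mouth [(array([544. , -21.5]), 0.96)]
board [(array([562.2, -28.4]), 0.74)]
seat [600.64500909  53.6161064 ] mouth [541.12015918 -22.9825538 ]
```

View pics/w2o.png

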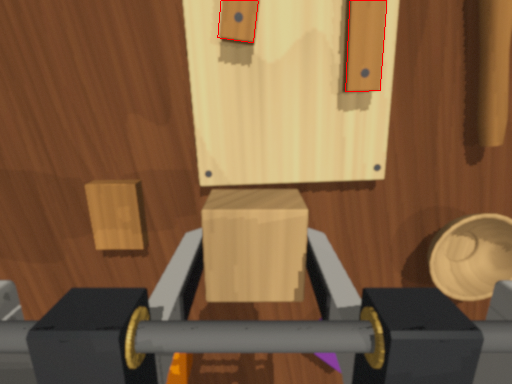

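Red outlines lie right on the cleat end (238,22) and the fence (365,45), and the board fit is (562.6, -26.4) mm, -9.0°. Moving nearer to see the stop too.

```bash
python3 -c "
from h import *
print(*go(.584,-.020,.19,80.96))"
```

```text
at [ 0.4996 -0.161   0.1932] 78.9 go [0.7732 0.2782 0.0157] turn -0.0057 t 5.5
```

Emit:
carry_out(motion=[[[0.773,0.278,0.015],-0.0057],[[0.773,0.278,0.015],-0.0057],[[0.773,0.278,0.015],-0.0057],[[0.773,0.278,0.015],-0.0057],[[0.773,0.278,0.015],-0.0057],[[0.773,0.278,0.015],-0.0057]])

```text
time_s: 6.1
ee_pos: [0.5838, -0.0199, 0.1905]
eef_rot: [-3.141, 0.0, 1.414]
force: [-0.1, -0.8, -1.3]
grip_width: 0.0596
grip_force: 30.0
```

```bash
python3 - <<'E'
from h import *
im,d=camera("wrist"); np.save("w3.npy",d)
d[175:]=0
v=fit("wrist",BOARD,d,(.563,-.027,-9),(.030,.046),.2); print(v)
p=v[0]; m=render("wrist",BOARD,p[0]/1000,p[1]/1000,np.radians(p[2]),cam("wrist"))>.5
c,_=cv2.findContours(m.astype(np.uint8),0,1); cv2.drawContours(im,c,-1,(0,0,255),1); cv2.imwrite("pics/w3o.png",im)
w=np.radians(p[2]);Rb=np.array([[np.cos(w),-np.sin(w)],[np.sin(w),np.cos(w)]])
t=(Rb@[21,80]+p[:2])/1000; print("pre-seat",t)
print(*go(*t,.055,90+p[2]))
E
```

```text
(array([563.51, -27.36,  -8.91]), 'err', np.float64(0.289), 'z', np.float64(37.6), 9483)
pre-seat [0.59664722 0.04842209]
at [ 0.5837 -0.0203  0.1907] 80.97 go [0.3498 0.0104 0.6785] turn -0.0003 t 6.15
```

View pics/w3o.png

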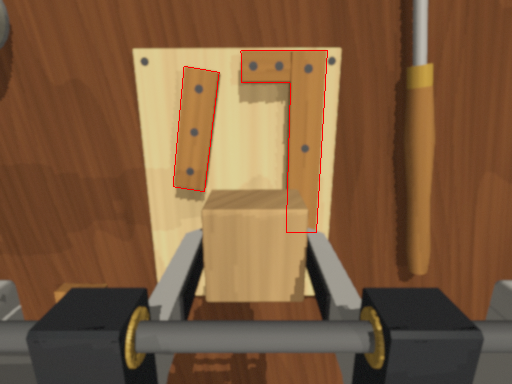

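The outlines sit on all three parts: cleat (197,130), stop (266,66) and fence (307,140). The held blank is square to the fence. Next, lower it just short of the corner.

Emit:
carry_out(motion=[[[0.35,0.01,0],0],[[0.35,0.01,0],0],[[0.35,0.01,0.1],0],[[0.35,0.01,0.3],0],[[0.35,0.01,0.5],0],[[0.35,0.01,0.65],0],[[0.35,0.01,0.7],0],[[0.35,0.01,0.7],0]])

```text
time_s: 6.95
ee_pos: [0.5965, 0.0488, 0.0503]
eef_rot: [-3.14, 0.0, 1.413]
force: [-0.3, 0.1, -0.2]
grip_width: 0.0596
grip_force: 30.0
```

Emit:
carry_out(motion=[[[0,0,0.02],0],[[0,0,0.03],0],[[0,0,0.035],0],[[0,0,0.035],0]])

```text
time_s: 7.35
ee_pos: [0.5972, 0.05, 0.0444]
eef_rot: [3.141, -0.0, 1.415]
force: [-0.1, 0.6, -1.0]
grip_width: 0.0595
grip_force: 30.0
```

```bash
python3 -c "
from h import *
o=ctrl.get_obs();print(o['ee_pos'],o['eef_rot'],o['force'])"
```

```text
[0.59722208 0.04995655 0.04440811] [ 3.14076153e+00 -1.72949091e-04  1.41458425e+00] [-0.06762034  0.59079146 -0.97433685]
```

Emit:
carry_out(motion=[[[0,0,0.005],0],[[0.01,0.01,0.007],0],[[0.02,0.02,0.007],0],[[0.02,0.02,0.007],0]])

```text
time_s: 7.75
ee_pos: [0.6018, 0.0531, 0.0432]
eef_rot: [3.141, 0.001, 1.415]
force: [-3.9, -1.8, 6.3]
grip_width: 0.0595
grip_force: 30.0
```

```bash
cat >> h.py <<'E'
def st(b=(563.4,-27.2,-8.95)):
    o=ctrl.get_obs(); w=np.radians(b[2]); c,s=np.cos(w),np.sin(w); Rb=np.array([[c,s],[-s,c]])
    print("TCP board",np.round(Rb@(o["ee_pos"][:2]*1000-b[:2]),1),"z",round(o["ee_pos"][2]*1000,1),"yaw",round(np.degrees(o["eef_rot"][2])-90,2),"F board",np.round(Rb@o["force"][:2],1),round(o["force"][2],1),"M",np.round(o["moment"],2),"w",round(o["grip_width"],4),o["grip_force"],o["time_s"])
E
python3 -c "
from h import *
st()"
```

```text
TCP board [25.4 85.3] z 43.2 yaw -8.94 F board [-3.6 -2.4] 6.3 M [-0.46  0.54 -0.03] w 0.0595 29.9994894862175 7.75
```

Emit:
carry_out(motion=[[[0.008,0.005,-0.003],0],[[0.016,0.01,-0.003],0],[[0.02,0.012,-0.003],0],[[0.02,0.012,-0.003],0]])

```text
time_s: 8.15
ee_pos: [0.6021, 0.0549, 0.0434]
eef_rot: [-3.135, 0.004, 1.414]
force: [-22.9, -14.2, 17.1]
grip_width: 0.0597
grip_force: 30.0
```

```bash
python3 -c "
from h import *
st()"
```

```text
TCP board [25.4 87.1] z 43.4 yaw -8.96 F board [-20.4 -17.6] 17.1 M [-2.84  4.37 -0.03] w 0.0597 30.002219080924988 8.15
```

Emit:
carry_out(motion=[[[-0.012,-0.009,0],0],[[-0.012,-0.009,0],0]])

```text
time_s: 8.35
ee_pos: [0.6018, 0.0543, 0.0432]
eef_rot: [-3.14, 0.001, 1.414]
force: [-7.1, -4.0, 2.5]
grip_width: 0.0598
grip_force: 30.0
```

Emit:
carry_out(motion=[[[0,0,0],0],[[0,0,0],0],[[0,0,0],0],[[0,0,-0.1],0],[[0,0,-0.25],0],[[0,0,-0.45],0],[[0,0,-0.7],0],[[-0.3,0,-0.75],0],[[-0.3,0,-0.75],0],[[-0.3,0,-0.75],0]], hand=-0.65)

```text
time_s: 9.35
ee_pos: [0.593, -0.0057, 0.1932]
eef_rot: [3.141, -0.0, 1.412]
force: [-0.0, 0.1, 0.3]
grip_width: 0.0773
grip_force: 0.0
```

```bash
python3 - <<'E'
from h import *
st()
im,d=camera("wrist"); D=d.copy(); D[230:]=0
v=fit("wrist",BOARD,np.where(D>0,D,0),(.5634,-.0272,-8.95),(.030,.0425),.2); print(v)
B=[(BLANK[0][0],.062)]
b=fit("wrist",B,d,(.601,.053,-9),(.054,.070),.06); print(b)
p=np.array([563.4,-27.2,-8.95]); w=np.radians(p[2]); c,s=np.cos(w),np.sin(w)
print("blank in board",np.array([[c,s],[-s,c]])@(b[0][:2]-p[:2]),b[0][2]-p[2])
cv2.imwrite("pics/w4.png",im)
E
```

```text
TCP board [25.9 25.8] z 193.2 yaw -9.08 F board [-0.   0.1] 0.3 M [-0.03 -0.11 -0.06] w 0.0773 0.0 9.35
(array([563.6 , -25.3 ,  -9.06]), 'err', np.float64(0.106), 'z', np.float64(36.8), 10481)
(array([600.9 ,  53.78,  -8.95]), 'err', np.float64(0.042), 'z', np.float64(60.8), 3722)
blank in board [24.44515815 85.82799452] 0.0
```

View pics/w4.png

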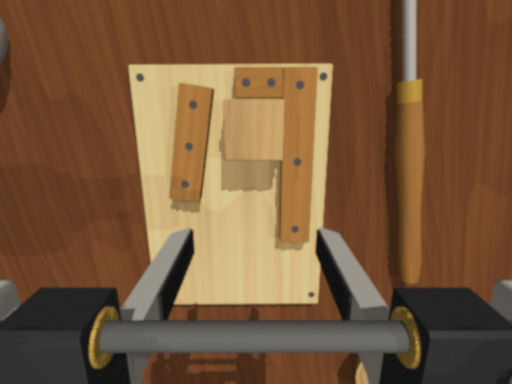

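Blank at (255,130) is snug against the fence (298,150) and the stop (258,83); in board coordinates it is (24.4, 85.8) mm, square. Now the wedge.

```bash
python3 -c "
from h import *
print(*go(.52,.155,.2,40));print(*go(.43,.32,.2,5))"
```

```text
at [ 0.593  -0.0046  0.1925] 80.97 go [ 0.7309 -0.4856 -0.0368] turn 0.1138 t 9.4
at [ 0.593  -0.0046  0.1925] 80.97 go [ 1.475  -1.0595 -0.0363] turn 0.211 t 9.4
```

Emit:
carry_out(motion=[[[0.73,-0.49,-0.04],0.114],[[0.73,-0.49,-0.04],0.114],[[0.73,-0.49,-0.04],0.114],[[0.73,-0.49,-0.04],0.114],[[0.73,-0.49,-0.04],0.114],[[0.73,-0.49,-0.04],0.114]])

```text
time_s: 10.0
ee_pos: [0.5183, 0.1568, 0.2003]
eef_rot: [-3.141, 0.001, 0.699]
force: [-0.7, -0.4, 0.5]
grip_width: 0.0775
grip_force: 0.0
```

```bash
python3 -c "
from h import *
print(*go(.43,.32,.2,5))"
```

```text
at [0.5183 0.1568 0.2003] 40.03 go [ 0.1868 -0.9086  0.0019] turn 0.0973 t 10.0
```

Emit:
carry_out(motion=[[[0.187,-0.909,0],0.097],[[0.187,-0.909,0],0.097],[[0.187,-0.909,0],0.097],[[0.187,-0.909,0],0.097],[[0.187,-0.909,0],0.097],[[0.187,-0.909,0],0.097],[[0.187,-0.909,0],0.097]], hand=-0.4)

```text
time_s: 10.7
ee_pos: [0.431, 0.3179, 0.2006]
eef_rot: [3.141, 0.001, 0.093]
force: [0.0, -1.0, 0.2]
grip_width: 0.0655
grip_force: 0.0
```

```bash
python3 - <<'E'
from h import *
im,d=camera("wrist"); np.save("w5.npy",d)
v=fit("wrist",WEDGE,d,(.465,.32,5),(.021,.038),.2); print(v)
p=v[0]; m=render("wrist",WEDGE,p[0]/1000,p[1]/1000,np.radians(p[2]),cam("wrist"))>.5
c,_=cv2.findContours(m.astype(np.uint8),0,1); cv2.drawContours(im,c,-1,(0,0,255),1); cv2.imwrite("pics/w5o.png",im)
print([(np.round(atz("wrist",r["location"],0)[:2]*1000,1),round(r["conf"],2)) for q in("wedge","wedge_tip") for r in finder.pinpoint("wrist",q)])
print(*go(p[0]/1000,p[1]/1000,.008,p[2]))
E
```

```text
(array([461.55, 323.72,   5.25]), 'err', np.float64(0.353), 'z', np.float64(29.6), 6167)
[(array([463.2, 323.1]), 0.9), (array([316.5, 446.4]), 0.9), (array([608.2, 329.9]), 0.81), (array([313.4, 306.9]), 0.75)]
at [0.4313 0.3175 0.2009] 5.14 go [ 0.1537 -0.0175  0.9644] turn -0.0003 t 10.85
```

View pics/w5o.png

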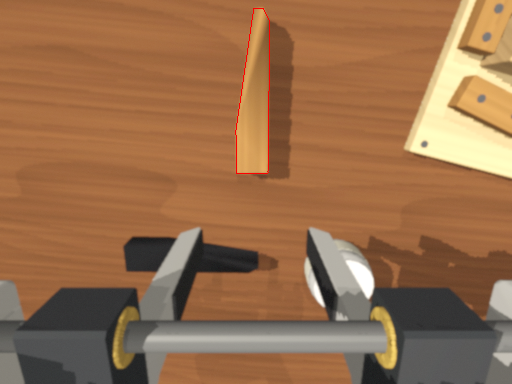

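The outline matches the wooden wedge: head at (252,150), tip at (261,10), slant on the left. The black one at (190,255) and the tin at (345,270) are clear of the descent.

Emit:
carry_out(motion=[[[0.153,-0.018,0.2],0],[[0.153,-0.018,0.4],0],[[0.153,-0.018,0.6],0],[[0.153,-0.018,0.8],0],[[0.153,-0.018,0.92],0],[[0.153,-0.018,0.976],0],[[0.153,-0.018,0.976],0],[[0.153,-0.018,0.976],0]])

```text
time_s: 11.65
ee_pos: [0.4617, 0.3247, 0.0071]
eef_rot: [-3.141, -0.001, 0.089]
force: [-0.2, 1.0, 0.0]
grip_width: 0.0658
grip_force: 0.0
```

Emit:
carry_out(motion=[[[0,0,0],0],[[0,0,0],0],[[0,0,0],0],[[0,0,0],0],[[0,0,0],0]], hand=1, force=60)

```text
time_s: 12.15
ee_pos: [0.461, 0.3246, 0.0062]
eef_rot: [-3.141, -0.0, 0.089]
force: [-0.8, -0.9, 4.0]
grip_width: 0.0356
grip_force: 60.0
```

Emit:
carry_out(motion=[[[0,0,-0.1],0],[[0,0,-0.25],0],[[0,0,-0.5],0],[[0,0,-0.5],0],[[0,0,-0.5],0]])

```text
time_s: 12.65
ee_pos: [0.4611, 0.3247, 0.1064]
eef_rot: [-3.141, -0.001, 0.089]
force: [0.4, 0.2, -2.2]
grip_width: 0.0354
grip_force: 60.0
```

```bash
python3 - <<'E'
from h import *
print(*go(.45,.14,.18,40))
print(*go(.50,-.16,.18,81))
E
```

```text
at [0.4611 0.3247 0.1064] 5.09 go [-0.1367  0.9146 -0.3688] turn -0.097 t 12.65
at [0.4611 0.3247 0.1064] 5.09 go [-0.0207  2.4309 -0.3697] turn -0.2109 t 12.65
```

Emit:
carry_out(motion=[[[0,0,-0.37],0],[[-0.137,0.915,-0.37],-0.097],[[-0.137,0.915,-0.37],-0.097],[[-0.137,0.915,-0.37],-0.097],[[-0.137,0.915,-0.37],-0.097],[[-0.137,0.915,-0.37],-0.097],[[-0.137,0.915,-0.37],-0.097],[[-0.137,0.915,-0.37],-0.097]])

```text
time_s: 13.45
ee_pos: [0.4495, 0.1401, 0.1788]
eef_rot: [-3.141, 0.002, 0.697]
force: [-1.0, 0.7, -1.1]
grip_width: 0.0356
grip_force: 60.0
```

```bash
python3 - <<'E'
from h import *
print(*go(.48,-.03,.18,81))
E
```

```text
at [0.4495 0.1401 0.1788] 39.91 go [-0.4289  0.7502 -0.006 ] turn -0.1141 t 13.45
```

Emit:
carry_out(motion=[[[-0.43,0.75,0],-0.114],[[-0.43,0.75,0],-0.114],[[-0.43,0.75,0],-0.114],[[-0.43,0.75,0],-0.114],[[-0.43,0.75,0],-0.114],[[-0.43,0.75,0],-0.114]])

```text
time_s: 14.05
ee_pos: [0.4805, -0.0307, 0.1789]
eef_rot: [-3.14, 0.0, 1.418]
force: [-0.1, 0.3, -0.5]
grip_width: 0.0353
grip_force: 60.0
```

```bash
python3 - <<'E'
from h import *
print(*go(.5146,-.1756,.18,81))
E
```

```text
at [ 0.4805 -0.0307  0.1789] 81.22 go [-0.6898  0.2788 -0.0061] turn 0.0006 t 14.05
```

Emit:
carry_out(motion=[[[-0.69,0.279,0],0.0006],[[-0.69,0.279,0],0.0006],[[-0.69,0.279,0],0.0006],[[-0.69,0.279,0.1],0.0006],[[-0.69,0.279,0.3],0.0006],[[-0.69,0.279,0.5],0.0006],[[-0.69,0.279,0.59],0.0006],[[-0.69,0.279,0.59],0.0006]])

```text
time_s: 14.85
ee_pos: [0.5128, -0.1738, 0.0584]
eef_rot: [-3.136, -0.001, 1.411]
force: [0.1, 0.0, -1.0]
grip_width: 0.0356
grip_force: 60.0
```

```bash
python3 - <<'E'
from h import *
b=(563.5,-26.4,-9.0); st(b)
im,d=camera("wrist"); P=cloud("wrist",d)
z=ctrl.get_obs()["ee_pos"][2]-.0062; W=[(WEDGE[0][0],z+.03)]
v=fit("wrist",W,d,(.5146,-.1756,81),(z+.022,z+.038),.18); print(z,v)
p=v[0]
w=np.radians(-9);c,s=np.cos(w),np.sin(w);print("wedge in board",np.array([[c,s],[-s,c]])@(p[:2]-b[:2]),p[2]-81)
m=render("wrist",W,p[0]/1000,p[1]/1000,np.radians(p[2]),cam("wrist"))>.5
cn,_=cv2.findContours(m.astype(np.uint8),0,1); cv2.drawContours(im,cn,-1,(0,0,255),1); cv2.imwrite("pics/w6o.png",im)
E
```

```text
TCP board [ -27.  -153.5] z 58.4 yaw -9.18 F board [0.1 0. ] -1.0 M [-0.09 -0.07  0.  ] w 0.0356 59.99437093734741 14.85
0.05441664310157196 (array([ 513.61, -172.47,   80.73]), 'err', np.float64(0.057), 'z', np.float64(83.8), 17589)
wedge in board [ -26.425389   -152.07615137] -0.269999999999996
```

View pics/w6o.png

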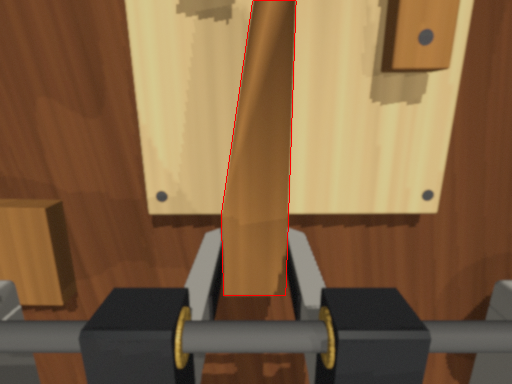

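The wedge sits straight in the hand; the outline matches, with the head at (255,250). Its tip is just short of the mouth. Lower to the board.

Emit:
carry_out(motion=[[[0,0,0.06],0],[[0,0,0.12],0],[[0,0,0.16],0],[[0,0,0.17],0],[[0,0,0.17],0]])

```text
time_s: 15.4
ee_pos: [0.514, -0.1753, 0.0277]
eef_rot: [-3.141, -0.0, 1.411]
force: [0.9, 0.3, -1.9]
grip_width: 0.0357
grip_force: 60.0
```

```bash
python3 -c "
from h import *
st((563.5,-26.4,-9.0))"
```

```text
TCP board [ -25.6 -154.8] z 27.7 yaw -9.18 F board [0.8 0.4] -1.9 M [-0.15 -0.07 -0.02] w 0.0357 59.994322657585144 15.4
```

Emit:
carry_out(motion=[[[0,0,0.01],-0.0006],[[0,0,0.016],-0.0006],[[0.03,0,0.017],-0.0006],[[0.08,0,0.017],-0.0006],[[0.13,0,0.017],-0.0006],[[0.18,0,0.017],-0.0006],[[0.23,0,0.017],-0.0006],[[0.28,0,0.017],-0.0006],[[0.28,0,0.017],-0.0006]])

```text
time_s: 16.3
ee_pos: [0.5232, -0.1188, 0.0245]
eef_rot: [-3.142, -0.0, 1.416]
force: [0.4, 0.0, -1.3]
grip_width: 0.0353
grip_force: 60.0
```

```bash
python3 -c "
from h import *
st((563.5,-26.4,-9.0))"
```

```text
TCP board [-25.4 -97.5] z 24.5 yaw -8.88 F board [0.4 0.1] -1.3 M [-0.13 -0.02 -0.01] w 0.0353 59.994404911994934 16.3
```

Emit:
carry_out(motion=[[[0,0,0.004],0],[[0.04,0,0.004],0],[[0.08,0,0.004],0],[[0.12,0,0.004],0],[[0.16,0,0.004],0],[[0.2,0,0.004],0],[[0.2,0,0.004],0]])

```text
time_s: 17.0
ee_pos: [0.5298, -0.0798, 0.0242]
eef_rot: [3.14, -0.0, 1.415]
force: [0.7, 3.7, 6.0]
grip_width: 0.0355
grip_force: 60.0
```

```bash
python3 -c "
from h import *
st((563.5,-26.4,-9.0))"
```

```text
TCP board [-24.9 -58. ] z 24.2 yaw -8.93 F board [0.1 3.7] 6.0 M [ 0.76 -0.08 -0.07] w 0.0355 59.99845862388611 17.0
```

Emit:
carry_out(motion=[[[0.02,0.002,0],0],[[0.04,0.004,0],0],[[0.06,0.007,0],0],[[0.06,0.007,0],0]])

```text
time_s: 17.4
ee_pos: [0.5331, -0.0688, 0.0242]
eef_rot: [3.14, 0.0, 1.415]
force: [1.2, 0.1, 4.6]
grip_width: 0.0355
grip_force: 60.0
```

Emit:
carry_out(motion=[[[0.01,0.001,0],0],[[0.02,0.002,0],0],[[0.02,0.002,0],0]])

```text
time_s: 17.7
ee_pos: [0.5343, -0.0658, 0.0242]
eef_rot: [3.139, 0.001, 1.415]
force: [1.9, -7.7, 4.1]
grip_width: 0.0358
grip_force: 60.0
```

```bash
python3 -c "
from h import *
st((563.5,-26.4,-9.0))"
```

```text
TCP board [-22.7 -43.5] z 24.2 yaw -8.95 F board [ 3.1 -7.3] 4.1 M [-1.17 -0.41  0.13] w 0.0358 59.99814033508301 17.7
```

Emit:
carry_out(motion=[[[0.01,0,0],0],[[0.018,0,0],0],[[0.018,0,0],0]])

```text
time_s: 18.0
ee_pos: [0.535, -0.0639, 0.0243]
eef_rot: [3.138, 0.003, 1.415]
force: [2.5, -19.5, 1.9]
grip_width: 0.036
grip_force: 60.0
```

```bash
python3 -c "
from h import *
st((563.5,-26.4,-9.0))"
```

```text
TCP board [-22.3 -41.5] z 24.3 yaw -8.94 F board [  5.5 -18.8] 1.9 M [-3.56 -0.49  0.3 ] w 0.036 60.0178062915802 18.0
```

Emit:
carry_out(motion=[[[0.01,0.002,0],0],[[0.018,0.003,0],0],[[0.018,0.003,0],0]])

```text
time_s: 18.3
ee_pos: [0.5353, -0.063, 0.0242]
eef_rot: [3.14, 0.007, 1.414]
force: [-5.3, -41.8, 5.4]
grip_width: 0.0354
grip_force: 60.0
```

```bash
python3 -c "
from h import *
st((563.5,-26.4,-9.0))"
```

```text
TCP board [-22.2 -40.6] z 24.2 yaw -9.0 F board [  1.3 -42.1] 5.4 M [-7.19  0.92 -0.  ] w 0.0354 59.993730783462524 18.3
```

Emit:
carry_out(motion=[[[0.004,0,0],0],[[0.004,0,0],0],[[0.004,0,0],0],[[0.004,0,0],0],[[0.004,0,0],0]])

```text
time_s: 18.8
ee_pos: [0.5353, -0.0626, 0.0242]
eef_rot: [3.14, 0.007, 1.414]
force: [-5.1, -44.7, 4.7]
grip_width: 0.0357
grip_force: 60.0
```

```bash
python3 - <<'E'
from h import *
b=np.array((563.5,-26.4,-9.0)); st(b); w=np.radians(-9);c,s=np.cos(w),np.sin(w);Rb=np.array([[c,s],[-s,c]])
im,d=camera("wrist")
W=[(WEDGE[0][0],.048)]; v=fit("wrist",W,d,(.535,-.063,81),(.042,.0545),.18); print(v,"wedge",Rb@(v[0][:2]-b[:2]),v[0][2]-81)
B=[(BLANK[0][0],.062)]; v=fit("wrist",B,d,(.601,.053,-9),(.055,.070),.06); print(v,"blank",Rb@(v[0][:2]-b[:2]),v[0][2]+9)
F=[BOARD[0],BOARD[1]]
v=fit("wrist",BOARD,d,(.5635,-.0264,-9),(.030,.042),.2);print("board",v)
cv2.imwrite("pics/w7.png",cv2.resize(im[0:300,100:420],None,fx=2,fy=2,interpolation=cv2.INTER_CUBIC))
E
```

```text
TCP board [-22.2 -40.2] z 24.2 yaw -9.01 F board [  1.9 -44.9] 4.7 M [-7.82  1.1   0.08] w 0.0357 59.99976933002472 18.8
(array([534.71, -62.04,  81.  ]), 'err', np.float64(0.049), 'z', np.float64(47.5), 17687) wedge [-22.86022299 -39.70496071] 0.0
(array([600.22,  52.48,  -8.86]), 'err', np.float64(0.015), 'z', np.float64(61.4), 11825) blank [23.92836526 83.65312986] 0.14000000000000057
board (array([562.45, -25.38,  -9.27]), 'err', np.float64(0.153), 'z', np.float64(37.5), 28908)
```

View pics/w7.png

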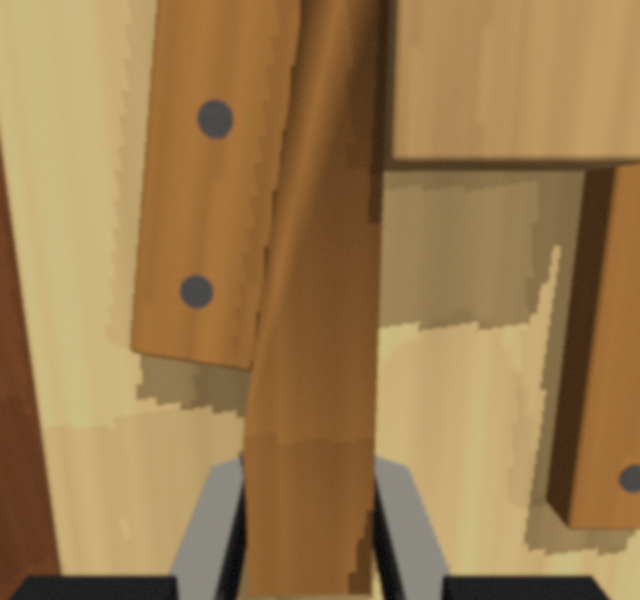

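The wedge (310,350) is jammed between the cleat (200,200) and the blank (390,100). The stop is out of this view, so I check the blank–stop gap with the fixed cameras.

```bash
python3 - <<'E'
from h import *
B=[(BLANK[0][0],.062)]
for n in("scene","top"):
    im,d=camera(n); cv2.imwrite(f"pics/{n}9.png",im)
    v=fit(n,B,d,(.601,.053,-9),(.054,.070),.05)
    b0=fit(n,BOARD,np.load(n+"0.npy"),(.5635,-.0264,-9),(.029,.047),.2)[0]
    for b in(b0,):
        w=np.radians(b[2]);c,s=np.cos(w),np.sin(w);print(n,v,b,"blank",np.array([[c,s],[-s,c]])@(v[0][:2]-b[:2]))
a=cv2.imread("pics/scene9.png"); q=proj("scene",(.60,.07,.05)).astype(int); print(q)
cv2.imwrite("pics/s9c.png",cv2.resize(a[q[1]-38:q[1]+37,q[0]-50:q[0]+50],None,fx=8,fy=8,interpolation=cv2.INTER_CUBIC))
E
```

```text
scene (array([605.32,  49.35,  -7.86]), 'err', np.float64(0.08), 'z', np.float64(61.6), 357) [568.73 -29.79  -8.07] blank [25.11776237 83.49290816]
top (array([601.  ,  49.45,  -8.78]), 'err', np.float64(0.125), 'z', np.float64(61.7), 327) [563.95 -28.44  -9.  ] blank [24.40917254 82.72694178]
[280 181]
```

View pics/s9c.png

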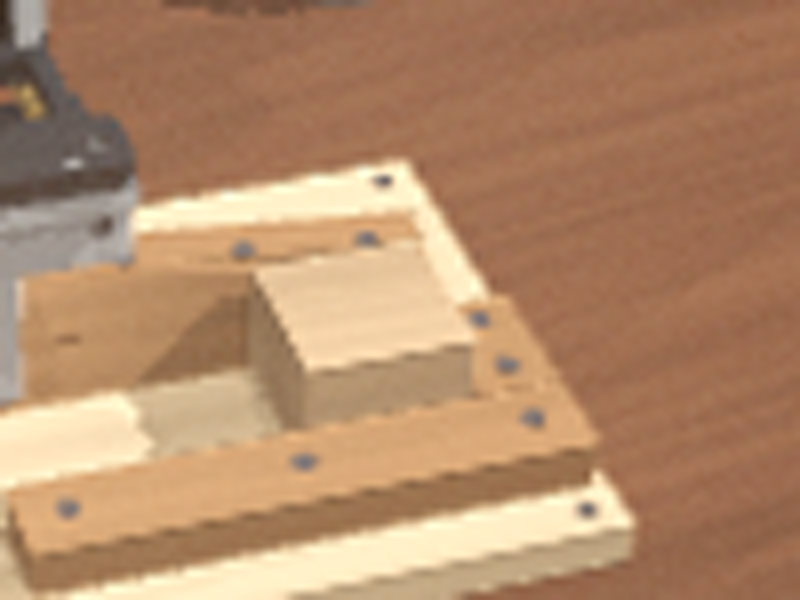

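Tightness is fine, but every blank fit reads about 1.5 mm short of the stop, so I measure that gap sub-pixel before deciding.

```bash
cat > gap.py <<'E'
from h import *
b=np.array((563.5,-26.4,-9.0)); w=np.radians(b[2]);c,s=np.cos(w),np.sin(w);Rb=np.array([[c,-s],[s,c]])
ys=np.arange(40,160,.25)
def prof(n,im,z,xs):
    X,Y=np.meshgrid(xs,ys); q=np.stack([X,Y],-1)@Rb.T+b[:2]; K,o,Rm=cam(n)
    p=(np.concatenate([q/1000,np.full(X.shape+(1,),z)],-1)-o)@Rm@K.T; p=(p[...,:2]/p[...,2:]).astype(np.float32)
    return cv2.remap(im.astype(np.float32),p[...,0],p[...,1],cv2.INTER_CUBIC).mean(1)
def edge(pr,lo,hi):
    g=np.abs(np.gradient(cv2.GaussianBlur(pr,(1,9),0),axis=0)).sum(1); k=(ys>lo)&(ys<hi); i=np.argmax(np.where(k,g,0)); 
    j=slice(max(i-8,0),i+9); gg=np.clip(g[j]-g[j].min(),0,None); return round(float((ys[j]*gg).sum()/gg.sum()),2)
for n in("top","scene"):
    im=np.mean([camera(n)[0].astype(float) for _ in range(6)],0)
    for xs in((10,25),(25,40),(12,48)):
        x=np.arange(xs[0],xs[1],1.); t=prof(n,im,.062,x); f=prof(n,im,.038,x)
        e=edge(t,45,66),edge(t,105,125),edge(f,136,154)
        print(n,xs,e,"len",round(e[1]-e[0],2),"stop",round(e[2]-e[1],2))
    x=np.arange(60,85.); print("fence end",edge(prof(n,im,.038,x),136,150))
E
python3 gap.py
```

```text
top (10, 25) (52.09, 110.07, 146.2) len 57.98 stop 36.13
top (25, 40) (51.87, 109.88, 146.48) len 58.01 stop 36.6
top (12, 48) (52.05, 110.12, 146.34) len 58.07 stop 36.22
fence end 146.49
scene (10, 25) (54.31, 125.48, 144.79) len 71.17 stop 19.31
scene (25, 40) (54.27, 125.43, 144.88) len 71.16 stop 19.45
scene (12, 48) (54.29, 125.53, 144.86) len 71.24 stop 19.33
fence end 145.09
```

```bash
cat > gapw.py <<'E'
import h, numpy as np, cv2
from h import *
o=ctrl.get_obs(); K,co,cR=cam("wrist"); T=R.from_euler('xyz',o["eef_rot"]).as_matrix()
rel=T.T@(co-o["ee_pos"]); rR=T.T@cR
T4=R.from_euler('xyz',[3.141,0,1.412]).as_matrix(); C=(K,np.array([.593,-.0054,.193])+T4@rel,T4@rR)
h.cam=lambda n:C
src=open('gap.py').read().split("for n in(")[0].replace("from h import *","")
cam=h.cam; exec(src)
im=cv2.imread("pics/w4.png").astype(float)
for xs in((8,20),(20,35),(35,50),(10,50)):
    x=np.arange(xs[0],xs[1],1.); t=prof("w",im,.062,x); f=prof("w",im,.038,x)
    e=edge(t,45,66),edge(t,106,125),edge(f,138,147.5),edge(f,147.5,156)
    print(xs,e,"len",round(e[1]-e[0],2),"stop",round(e[2]-e[1],2))
t=prof("w",im,.062,np.arange(12,45.)); print(np.round(t[(ys>106)&(ys<124)][::4,1]))
f=prof("w",im,.038,np.arange(12,45.)); print(np.round(f[(ys>134)&(ys<156)][::4,1]))
E
python3 gapw.py
```

```text
(8, 20) (55.66, 114.37, 145.32, 148.51) len 58.71 stop 30.95
(20, 35) (55.57, 114.44, 145.29, 148.56) len 58.87 stop 30.85
(35, 50) (55.27, 114.36, 145.31, 148.62) len 59.09 stop 30.95
(10, 50) (55.51, 114.41, 145.3, 148.57) len 58.9 stop 30.89
[159. 159. 159. 159. 159. 159. 158. 152. 130. 102. 101. 112. 116. 116.
 116. 116. 115. 114.]
[107. 112. 115. 116. 117. 118. 118. 117. 116. 117. 125. 150. 174. 172.
 139.  92.  70.  68.  69.  69.  68.  69.]
```

```bash
cat >> gapw.py <<'E'
print("---")
ys=np.arange(-70,80,.25)
def rep(im,tag):
    for xs in((0,15),(15,30),(30,45)):
        e1=edge(prof("w",im,.062,np.arange(xs[0],xs[1],1.)),48,62); e0=edge(prof("w",im,.038,np.arange(62,84.)),-58,-42); ec=edge(prof("w",im,.038,np.arange(-62,-46.)),-4,14)
        print(tag,e1,e0,ec,"d",round(e1-e0,2))
rep(im,"w4")
im2,_=camera("wrist"); C=(K,co,cR); h.cam=cam=lambda n:C
rep(im2.astype(float),"now")
E
python3 gapw.py | sed -n '/---/,$p'
```

```text
---
w4 55.69 -57.86 2.16 d 113.55
w4 55.6 -57.86 2.16 d 113.46
w4 55.43 -57.86 2.16 d 113.29
now 54.1 -48.94 3.41 d 103.04
now 54.13 -48.94 3.41 d 103.07
now 54.35 -48.94 3.41 d 103.29
```

Evidence conflicts (0.3–2 mm). There is ample time, so I ease off, let go briefly, and look from above for a proper check.

Emit:
carry_out(motion=[[[-0.012,0,0],0],[[-0.022,0,0],0],[[-0.022,0,0],0]])

```text
time_s: 19.9
ee_pos: [0.5352, -0.0629, 0.0242]
eef_rot: [3.14, 0.001, 1.414]
force: [1.5, -11.7, 4.8]
grip_width: 0.0359
grip_force: 60.0
```

Emit:
carry_out(motion=[[[0,0,0],0],[[0,0,0],0],[[0,0,0],0],[[0,0,-0.1],0],[[0,0,-0.25],0],[[0,0,-0.5],0],[[0,0,-0.75],0],[[0.28,0.1,-0.85],0],[[0.28,0.1,-0.85],0],[[0.28,0.1,-0.85],0],[[0.28,0.1,-0.85],0]], hand=-0.2)

```text
time_s: 21.0
ee_pos: [0.5624, -0.0096, 0.1923]
eef_rot: [-3.139, 0.0, 1.415]
force: [0.2, -0.3, -0.0]
grip_width: 0.0561
grip_force: 0.0
```

```bash
cat > gapn.py <<'E'
import h; from h import *
st((563.5,-26.4,-9.0))
src=open('gap.py').read().split("for n in(")[0].replace("from h import *","")
ims=[]; C=cam("wrist"); im=camera("wrist")[0].astype(float); h.cam=lambda n:C; cam=h.cam; exec(src)
for xs in((8,20),(20,35),(35,50),(10,50)):
    x=np.arange(xs[0],xs[1],1.); t=prof("w",im,.062,x); f=prof("w",im,.038,x)
    e=edge(t,45,66),edge(t,106,122),edge(f,138,147.5),edge(f,147.5,156)
    print(xs,e,"len",round(e[1]-e[0],2),"stop",round(e[2]-e[1],2))
t=prof("w",im,.062,np.arange(12,45.)); print(np.round(t[(ys>104)&(ys<124)][::4,1]))
f=prof("w",im,.038,np.arange(12,45.)); print(np.round(f[(ys>104)&(ys<124)][::4,1]))
cv2.imwrite("pics/w10.png",im)
E
python3 gapn.py
```

```text
TCP board [-3.8 16.4] z 192.3 yaw -8.92 F board [ 0.3 -0.2] -0.0 M [-0.03 -0.04  0.01] w 0.0561 0.0 21.0
(8, 20) (55.29, 113.66, 147.3, 147.4) len 58.37 stop 33.64
(20, 35) (55.25, 113.66, 147.31, 147.47) len 58.41 stop 33.65
(35, 50) (54.82, 113.76, 147.34, 147.5) len 58.94 stop 33.58
(10, 50) (55.1, 113.67, 147.32, 147.47) len 58.57 stop 33.65
[170. 170. 170. 171. 171. 171. 171. 171. 170. 152. 116. 112. 125. 127.
 126. 127. 126. 125. 124. 122.]
[170. 170. 170. 170. 170. 170. 170. 170. 171. 169. 152. 118. 110. 124.
 127. 126. 127. 127. 126. 125.][ WARN:0@1.174] global loadsave.cpp:1063 imwrite_ Unsupported depth image for selected encoder is fallbacked to CV_8U.
```

```bash
cat >> gapn.py <<'E'
print("fine")
f=prof("w",im,.038,np.arange(12,45.)); print(np.round(f[(ys>=134)&(ys<156)][::4,1]))
f=prof("w",im,.038,np.arange(62,84.)); print(np.round(f[(ys>=134)&(ys<156)][::4,1]))
d=camera("wrist")[1]
dd=d.copy(); dd[230:]=0
print(fit("wrist",[(BLANK[0][0],.062)],d,(.601,.053,-9),(.057,.070),.05))
print(fit("wrist",[BOARD[1],BOARD[0]],np.where(cloud("wrist",d)[...,0]>.0,dd,0),(.5635,-.0264,-9),(.032,.0425),.2))
E
python3 gapn.py 2>/dev/null| sed -n '/fine/,$p'
```

```text
fine
[119. 123. 126. 127. 128. 128. 128. 127. 127. 127. 141. 170. 185. 162.
 109.  78.  76.  76.  76.  76.  76.  76.]
[130. 129. 130. 130. 130. 130. 130. 130. 130. 131. 142. 172. 193. 175.
 119.  81.  77.  78.  78.  77.  77.  77.]
(array([600.82,  52.65,  -7.46]), 'err', np.float64(0.047), 'z', np.float64(61.2), 3843)
(array([562.75, -26.11,  -8.96]), 'err', np.float64(0.428), 'z', np.float64(37.3), 10730)
```

Measured properly, the blank centre is at board y ≈ 84.9 mm relative to the stop's own edge and hasn't shifted since seating, so it is flush; the earlier readings were bias. Back to the wedge head by the same path, regrip, push.

Emit:
carry_out(motion=[[[-0.28,-0.1,0.1],0],[[-0.28,-0.1,0.1],0],[[-0.28,-0.1,0.3],0],[[-0.28,-0.1,0.5],0],[[-0.28,-0.1,0.7],0],[[-0.28,-0.1,0.8],0],[[-0.28,-0.1,0.848],0],[[-0.28,-0.1,0.848],0],[[-0.28,-0.1,0.848],0]])

```text
time_s: 22.05
ee_pos: [0.5352, -0.0618, 0.0251]
eef_rot: [3.14, 0.0, 1.414]
force: [-0.2, -0.2, 1.0]
grip_width: 0.0565
grip_force: 0.0
```

Emit:
carry_out(motion=[[[0,0,0],0],[[0,0,0],0],[[0,0,0],0],[[0,0,0],0],[[0,0,0],0]], hand=1, force=60)

```text
time_s: 22.55
ee_pos: [0.5354, -0.0617, 0.0247]
eef_rot: [3.14, 0.0, 1.415]
force: [3.8, -1.3, 4.7]
grip_width: 0.0354
grip_force: 60.0
```

Emit:
carry_out(motion=[[[0.008,0,0],0],[[0.016,0,0],0],[[0.022,0,0],0],[[0.022,0,0],0],[[0.022,0,0],0]])

```text
time_s: 23.05
ee_pos: [0.5355, -0.0614, 0.0248]
eef_rot: [3.14, 0.006, 1.414]
force: [-3.4, -35.0, 5.2]
grip_width: 0.0355
grip_force: 60.0
```

```bash
python3 -c "
from h import *
st((563.5,-26.4,-9.0))"
```

```text
TCP board [-22.2 -39. ] z 24.8 yaw -8.98 F board [  2.1 -35.1] 5.2 M [-6.16  0.48  0.15] w 0.0355 60.00689148902893 23.05
```

Emit:
carry_out(motion=[[[0.006,0,0],0],[[0.006,0,0],0],[[0.006,0,0],0],[[0.006,0,0],0],[[0.006,0,0],0],[[0.006,0,0],0]])

```text
time_s: 23.65
ee_pos: [0.5355, -0.0614, 0.0248]
eef_rot: [3.14, 0.007, 1.414]
force: [-4.4, -44.2, 4.6]
grip_width: 0.0355
grip_force: 60.0
```

```bash
python3 - <<'E'
from h import *
b=np.array((563.5,-26.4,-9.0)); st(b); w=np.radians(-9);c,s=np.cos(w),np.sin(w);Rb=np.array([[c,s],[-s,c]])
im,d=camera("wrist")
W=[(WEDGE[0][0],.048)]; v=fit("wrist",W,d,(.535,-.063,81),(.042,.0545),.18); print(v,"wedge",Rb@(v[0][:2]-b[:2]),v[0][2]-81)
v=fit("wrist",[(BLANK[0][0],.062)],d,(.601,.053,-9),(.055,.070),.06); print("blank",Rb@(v[0][:2]-b[:2]),v[0][2]+9)
E
```

```text
TCP board [-22.2 -38.9] z 24.8 yaw -8.99 F board [  2.6 -44.3] 4.6 M [-7.71  0.75  0.13] w 0.0355 60.00832378864288 23.65
(array([534.76, -61.68,  80.96]), 'err', np.float64(0.047), 'z', np.float64(47.5), 17595) wedge [-22.86715498 -39.34157118] -0.04000000000000625
blank [23.91437806 83.54966799] -0.14000000000000057
```

The wedge is rigid under 44 N and sits at board (-22.9, -39.3), against about (-23, -40) expected. It lies flat, and the blank hasn't moved.

```bash
python3 -c "
from h import *
print(ctrl.hand_in())"
```

```text
the job is handed in; nothing more can be done
None
```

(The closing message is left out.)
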